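# Stand the bottle in its bench holder and open its push-and-turn safety cap

## Task

Stand the closed square white bottle in the socket of the grey bench holder, upright and all the way down, so that it can neither turn nor tip over. Then press its black safety cap down, twist it anticlockwise until it is free, and lift it straight off. Finish while still holding the cap upright in the gripper, clear of the bottle, a few centimetres straight above its open neck; keep the bottle upright and leave everything else on the bench where it is.

Things in the scene. Friction and masses are not known exactly. Their poses are not given: they have to be found in the camera images.
- bottle_center (a point): Middle of the body of the square white plastic bottle with a pale label, 36 mm above its underside. Body 46 x 46 mm (x, y along its sides, z up), 72 mm tall; above it a round shoulder narrows to a neck 28 mm wide, from 82 to 107 mm above the underside. Loose, 0.20 to 0.35 kg with its black cap.
- bottle_rim (a point): Centre of the rim of the bottle's neck, 107 mm above the bottle's underside; axes as the bottle's. The neck has three lugs on which the cap locks like a bayonet: locked, the cap cannot turn (only about 4 degrees of play) and the bottle can be lifted and carried by it.
- cap_center (a point): Centre of the bottle's black push-and-turn safety cap, round and ribbed, 42 mm across and 30 mm tall, z along its axis. On the locked cap this point lies at bottle_rim and its axes are parallel to the bottle's; 10 mm are free between the cap's lower edge and the bottle's shoulder.
- cap_top (a point): Centre of the cap's top, which bears two moulded arrows. To open: press the cap down at least 6 mm against its spring (5 N to start, 10 N at 5 mm, bottoms at 9 mm with 14 N), keep pressing and turn it 40 to 80 degrees (best 60) anticlockwise seen from above, then lift it straight off. A stop ends the turn at about 84 degrees.
- holder_floor (a point): Centre of the floor of the socket of the grey steel bottle holder that is screwed to the bench. The floor is 5 mm above the bench; the socket is square, 50 x 50 mm inside (x and y along its sides, z up), with 3 mm walls whose top, a flared lip 66 mm across, is 40 mm above the floor. Flange 104 x 88 mm (longer along its x). The bottle fits at any quarter turn and then stands with its underside on the floor.
- driver: Bystander: red-handled screwdriver, 210 mm long, lying in the middle of the bench pointing away from the robot; origin at the centre of its underside.
- pcb: Bystander: small green circuit board, 35 x 60 x 10 mm, near the front edge; origin at the centre of its underside.
- cutter: Bystander: yellow box cutter, 150 x 26 x 20 mm, lying across near the front edge, on the left; origin at the centre of its underside.
- calliper: Bystander: digital calliper, 230 x 56 x 13 mm, lying across near the front edge, on the right; origin at the centre of its underside.
- rivet_jar: Bystander: round clear jar with a round black lid, 60 mm across, 69 mm tall, standing at the back (not the bottle of this job); origin at the centre of its underside.
- glue: Bystander: round white glue bottle with a red nozzle, 44 mm across, 129 mm tall, standing at the back (not the bottle of this job); origin at the centre of its underside.

How it is judged:
By the outcome, as a careful person would: the job done as asked, in the order asked, and still so for the second after the job is handed in, while the arm keeps its last pose, push and grip.
It also fails if it takes over 42 s, if anything falls off the work surface, if the arm or the gripper's body presses on something with over 40 N, if the wrist force passes 120 N, or if a joint passes its speed limit or range.

## Robot

A 6-joint arm with a two-finger parallel gripper is mounted at the origin on a cart in front of the work surface, level with it; the furniture and walls round the work are solid. World frame = base frame: x ahead of the robot, y to its left, z up, the work surface at z = 0. Lengths are in m, angles in degrees, forces in N, time in s.
With the tool pointing down it reaches from about 0.4 to 0.825 m from the base axis. Payload 7 kg.
Tool frame: the origin (TCP) lies midway between the tips of the shut fingers; the grasp point (between the pads) lies 19 mm behind it (r.grip_point_offset is the z of the grasp point in the tool frame, in m); z points along the fingers, y is the line along which they close (so a half turn about z gives the same grasp; the last joint's range is limited). The gripper opens to 88 mm and grips with 3 to 60 N. Pads are 19 mm wide; open, the fingers measure 130 mm over their backs; the gripper's body (78 mm by 193 mm) begins 47 mm behind the grasp point.
Start: joints at [-50.988, 20.546, 0.682, 0, -70.136, -16.507], TCP at [0.258, -0.624, 0.227] pointing down, gripper open.
Joint ranges: [-176.03, 176.03], [-82.01, 121.73], [-58.28, 71.71], [-173.87, 95.51], [-174.79, -0.11], [-173.66, 173.66]. Speed limits (degrees/s): [136.94, 136.94, 172.46, 180, 180, 180].

## Interface

Orientations are given as [roll, pitch, yaw] about the fixed x, y, z axes, in that order (R = Rz(yaw) Ry(pitch) Rx(roll)).
In Python, from plant import r, viewer, recognise, outline_of, pinpoint gives the robot as it stands.
- The arm moves only by the tool move_arm, never from a script. Its argument "targets" is a list of rows, each a list of 2 entries, a list of its own where there are three numbers: the shift along the tool's x, y, z in cm, then the turn, a rotation vector about the tool's x, y, z in rad. A call has 1 to 5 rows; each row is the pose to reach, as a shift and turn from the pose commanded when the call began, along the tool's axes at that moment; what a row does not reach only later rows make up. A row lasts 1/8 s, in which the tool goes at most 62.5 mm and 10.7 degrees, less where a joint would pass 70% of its speed; a pose out of reach is approached as far as the arm can. A call with a gripper value outside its range is refused whole. "jaw" is the finger opening in cm, from 0 to 8.76, set as the call begins (left out, the last holds). The fingers move at their own pace and stop on an object; "squeeze" is the grip in N (left out, the last holds). Time passes only in rows, so rows that repeat a pose let the fingers close. It gives the time, the measured TCP pose, the force, the opening and the grip force at its end, in the units of the state.
- r.get_state(): the state, without advancing time (a new reading comes with each control period).
- viewer.capture(name): name is "scene" or "top"; returns a dict with "image" (480x640x3 uint8, blue, green, red), "intrinsics" (3x3 intrinsics, pixels), "D" ([k1, k2, p1, p2, k3] as OpenCV has them; the pictures are not rectified), "camera_from_world" (4x4, takes a point from world to camera coordinates). Camera axes: x right, y up, looking along -z (the intrinsics and any distortion apply to the point x, -y, -z); pixel columns grow to the right and rows downward; lengths in m; the calibration is good to about 2 mm. A picture is of the moment at which its call begins. There is no depth.
- r.close_job(): hands the job in; it is judged then, once.
Trained networks look in the newest picture that a camera, given by its name, has taken for a name from the list of things; names that differ only in an ending like _2 or _b are one class to them, and where a whole thing is asked for, a point or a joint stands for the part that bears it (a point fixed in the world has none). Each returns a list of dicts, best first, with "score" (0 to 1); they miss things now and then, are a little off and sometimes report something else, mostly with a low value. They report only what shows in the picture. A call takes as long as a camera call.
- recognise(label, camera): "box" ([left, top, right, bottom] in pixels, round what is visible of it).
- outline_of(label, camera): "mask" (480x640 bool, what is visible of it) and "box" ([left, top, right, bottom] in pixels, round what is visible of it).
- pinpoint(label, camera): "location" ([row, column] in pixels: a listed point, or the origin of a listed thing).
The state is a dict: "time_s": time; "joints": joint angles; "qd": joint speeds; "joint_torque": joint torques, N m; "tcp_pos": TCP position; "eef_rot": TCP orientation; "contact_force": force on the tool from outside, world axes, zero at the start; "moment": the same for the moment, N m; "gripper_width": finger opening in m; "gripper_force": force on a finger pad.
Only numpy, scipy, OpenCV 4.12 (cv2) and the standard library are available. Lean on these libraries where they do the work, as an engineer would, in place of code of your own. Each camera call takes 0.05 s, during which the arm holds its last target. There are 200 camera calls.

## Working session

There is one attempt and no reset: what is moved stays moved. The work goes in short steps, Python scripts to look and compute and a tool call to move; the robot and the scene stay as the last step left them, time stands still between calls to the robot, and variables do not carry over. Pictures are saved under pics/ and viewed, at most 10 in all, crops included, and the job is handed in when it is done.

Besides the shell and the picture viewer there is one more tool, called after "Emit:" by a JSON object that holds its "api" and its "payload", one argument or row to a line. move_arm: Moves the arm, as the interface text tells. Its arguments: {"type":"object","properties":{"targets":{"type":"array","items":{"type":"array"}},"jaw":{"type":"number"},"squeeze":{"type":"number"}},"required":["targets"]}

```bash
mkdir -p pics; ls; cat > h.py <<'E'
import numpy as np, cv2
from plant import r, viewer, recognise, outline_of, pinpoint
def cap(n):
    c=viewer.capture(n); return c
def ray(c,row,col):
    K=np.array(c["intrinsics"]);D=np.array(c["D"],float)
    p=cv2.undistortPoints(np.array([[[col,row]]],float),K,D).ravel()
    T=np.array(c["camera_from_world"]);R,t=T[:3,:3],T[:3,3]
    d=R.T@np.array([p[0],-p[1],-1.]);o=-R.T@t
    return o,d/np.linalg.norm(d)
def atz(c,row,col,z):
    o,d=ray(c,row,col);return o+d*(z-o[2])/d[2]
def proj(c,P):
    K=np.array(c["intrinsics"]);D=np.array(c["D"],float);T=np.array(c["camera_from_world"])
    q=(T[:3,:3]@np.atleast_2d(P).T).T+T[:3,3]; q=q*[1,-1,-1]
    return cv2.projectPoints(q,np.zeros(3),np.zeros(3),K,D)[0].reshape(-1,2)
def tri(a,b):
    (o1,d1),(o2,d2)=a,b
    s=np.linalg.lstsq(np.c_[d1,-d2],o2-o1,rcond=None)[0]
    p,q=o1+s[0]*d1,o2+s[1]*d2
    return (p+q)/2,np.linalg.norm(p-q)
E
python3 - <<'E'
from h import *
C={}
for n in("scene","top"):
    C[n]=cap(n);cv2.imwrite(f"pics/{n}1.png",C[n]["image"])
    print(n,-C[n]["camera_from_world"][:3,:3].T@C[n]["camera_from_world"][:3,3])
for l in("bottle_center","bottle_rim","cap_center","cap_top","holder_floor"):
    o=[]
    for n in C:
        p=pinpoint(l,n);print(l,n,[(np.round(x["location"],1).tolist(),round(x["score"],2)) for x in p[:3]])
        if p:o.append(ray(C[n],*p[0]["location"]))
    if len(o)==2:print(tri(*o))
s=r.get_state();print(s["time_s"],s["tcp_pos"],s["eef_rot"],s["gripper_width"],r.grip_point_offset)
E
```

```text
pics
scene [-0.20026185  0.60797667  0.89976803]
top [0.40504856 0.01129674 1.03513706]
bottle_center scene [([229.3, 396.6], 0.85), ([282.6, 455.5], 0.53)]
bottle_center top [([264.4, 406.1], 0.96), ([275.9, 311.8], 0.48)]
(array([ 0.56636374, -0.18767112,  0.03434665]), np.float64(0.0060501718762141915))
bottle_rim scene [([208.5, 400.0], 0.87), ([277.3, 344.3], 0.37)]
bottle_rim top [([259.1, 415.3], 0.56), ([347.4, 290.6], 0.23)]
(array([ 0.56725657, -0.19303199,  0.09614877]), np.float64(0.0061109771254869395))
cap_center scene [([205.7, 398.0], 0.86)]
cap_center top [([253.7, 410.6], 0.68)]
(array([ 0.57297883, -0.18514412,  0.10497509]), np.float64(0.0021069002157722417))
cap_top scene [([201.0, 400.4], 0.78)]
cap_top top [([253.5, 412.5], 0.7)]
(array([ 0.56971729, -0.18642777,  0.1204072 ]), np.float64(0.0047847891891016495))
holder_floor scene [([304.3, 261.3], 0.69)]
holder_floor top [([254.4, 214.0], 0.83)]
(array([ 0.58027409,  0.20624968, -0.00217388]), np.float64(0.002665605069102493))
0.6 [ 0.25833652 -0.62356072  0.226549  ] [ 1.79998061e+02 -3.30267119e-04 -1.57493335e+02] 0.08789592345423011 -0.0188
```

View pics/scene1.png

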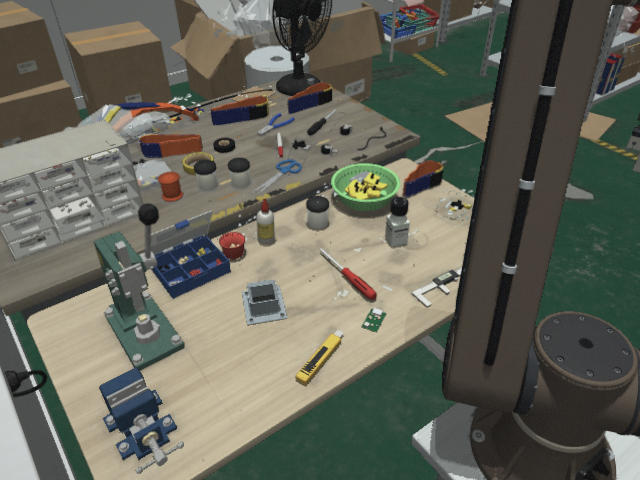

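View pics/top1.png

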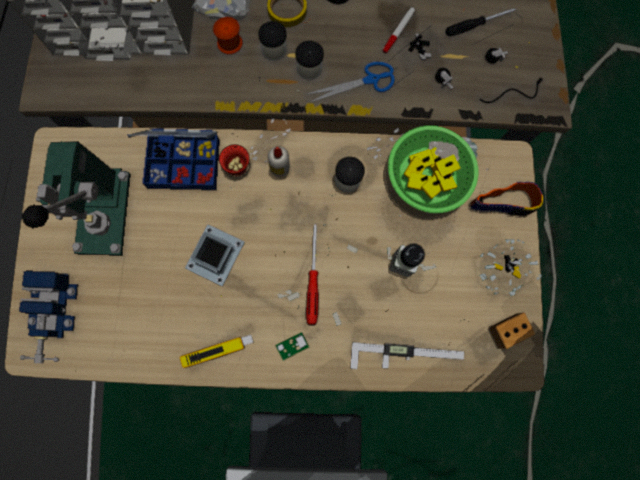

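The top view shows the bottle near pixel (410, 258) and the holder near (215, 254), both rotated. I'll fit their poses by matching silhouettes in both views.

```bash
cat > fit.py <<'E'
from h import *
from scipy.optimize import minimize
def sq(a,b,z): return np.array([[s*a/2,t*b/2,z] for s in(-1,1) for t in(-1,1)])
def circ(rad,z): a=np.linspace(0,6.283,25);return np.c_[rad*np.cos(a),rad*np.sin(a),0*a+z]
BOT=[np.r_[sq(.046,.046,0),sq(.046,.046,.072)],np.r_[circ(.014,.082),circ(.014,.1)],np.r_[circ(.023,.072),circ(.014,.082)],np.r_[circ(.021,.092),circ(.021,.122)]]
HOL=[np.r_[sq(.104,.088,0),sq(.104,.088,.004)],np.r_[sq(.056,.056,0),sq(.056,.056,.037),sq(.066,.066,.045)]]
S=4
def render(c,M,p,shape):
    x,y,a=p[:3];z=p[3] if len(p)>3 else 0
    R=np.array([[np.cos(a),-np.sin(a),0],[np.sin(a),np.cos(a),0],[0,0,1]])
    m=np.zeros((shape[0]*S,shape[1]*S),np.uint8)
    for P in M:
        q=proj(c,P@R.T+[x,y,z]);h=cv2.convexHull(((q+.5)*S).astype(np.float32)).astype(np.int32)
        cv2.fillConvexPoly(m,h,1)
    return cv2.resize(m.astype(np.float32),shape[::-1],interpolation=cv2.INTER_AREA)
def cost(p,M,C,masks):
    e=0
    for n in masks:
        q=render(C[n],M,p,(480,640));e+=np.abs(q-masks[n]).sum()/masks[n].sum()
    return e
def fit(M,C,masks,x0):
    best=None
    for a in np.deg2rad(range(0,180,15)) if len(x0)==2 else [x0[2]]:
        x=[x0[0],x0[1],a];
        s=np.array([x]+[np.add(x,d) for d in([.006,0,0],[0,.006,0],[0,0,.15])])
        o=minimize(cost,x,(M,C,masks),method="Nelder-Mead",options=dict(initial_simplex=s,maxfev=70,xatol=1e-4))
        print(np.round(o.x,4),round(np.rad2deg(o.x[2]),1),round(o.fun,3))
        if best is None or o.fun<best.fun:best=o
    return best
E
cat > m.py <<'E'
from fit import *
C={n:cap(n) for n in("scene","top")}
res={}
for l,M,x0 in(("bottle_center",BOT,(.569,-.187)),("holder_floor",HOL,(.58,.206))):
    mk={}
    for n in C:
        o=outline_of(l if l!="holder_floor" else l,n)
        print(l,n,[(x["score"],np.round(x["box"]),x["mask"].sum()) for x in o[:2]])
        if o: mk[n]=o[0]["mask"].astype(np.float32)
    res[l]=(M,fit(M,C,mk,x0).x) if mk else (M,[*x0,0])
for n,boxes in(("top",((385,230),(185,220))),("scene",((372,190),(235,270)))):
    im=cv2.resize(C[n]["image"],None,fx=6,fy=6,interpolation=cv2.INTER_CUBIC)
    for M,p in res.values():
        x,y,a=p;R=np.array([[np.cos(a),-np.sin(a),0],[np.sin(a),np.cos(a),0],[0,0,1]])
        for P in M:
            q=proj(C[n],P@R.T+[x,y,0]);cv2.polylines(im,[cv2.convexHull(((q+.5)*6).astype(np.float32)).astype(np.int32)],True,(0,0,255),1)
    t=[im[v*6:v*6+390,u*6:u*6+390] for u,v in boxes]
    if n=="top":a=np.hstack(t)
    else:a=np.vstack((a,np.hstack(t)))
cv2.imwrite("pics/ov.png",cv2.resize(a,(600,600)))
E
python3 m.py
```

```text
bottle_center scene [(0.62, array([384., 217., 410., 248.]), np.int64(620))]
bottle_center top [(0.64, array([391., 246., 414., 276.]), np.int64(314))]
[ 0.5669 -0.1839 -0.4835] -27.7 2.463
[ 0.5583 -0.1737  0.5852] 33.5 2.567
[ 0.5577 -0.1744  0.6005] 34.4 2.574
[ 0.5674 -0.183   1.0037] 57.5 2.425
[ 0.5676 -0.183   0.9764] 55.9 2.428
[ 0.5673 -0.1831  1.0187] 58.4 2.425
[ 0.5666 -0.1832  1.0569] 60.6 2.454
[ 0.5583 -0.1737  2.1553] 123.5 2.563
[ 0.5577 -0.1744  2.1713] 124.4 2.574
[ 0.5674 -0.183   2.5745] 147.5 2.425
[ 0.5676 -0.183   2.5472] 145.9 2.428
[ 0.5675 -0.183   2.5798] 147.8 2.42
holder_floor scene [(0.91, array([243., 281., 285., 323.]), np.int64(1580))]
holder_floor top [(0.75, array([400., 243., 426., 270.]), np.int64(460)), (0.56, array([186., 223., 242., 285.]), np.int64(2132))]
[ 0.5751  0.2055 -0.4081] -23.4 5.666
[0.5765 0.2062 0.3272] 18.7 5.888
[0.5691 0.2055 1.0223] 58.6 5.799
[0.5722 0.205  1.0122] 58.0 5.791
[0.5739 0.209  0.9939] 56.9 5.787
[0.5714 0.2082 1.1826] 67.8 5.802
[0.5766 0.2059 1.5928] 91.3 5.883
[0.5791 0.2047 1.9436] 111.4 5.897
[0.5749 0.2061 2.7524] 157.7 5.667
[0.5758 0.2062 2.7528] 157.7 5.668
[0.5768 0.2041 2.7354] 156.7 5.661
[0.5761 0.2048 2.7245] 156.1 5.663Traceback (most recent call last):
  File "m.py", line 19, in <module>
    else:a=np.vstack((a,np.hstack(t)))
           ~~~~~~~~~^^^^^^^^^^^^^^^^^^
    return _nx.concatenate(arrs, 0, dtype=dtype, casting=casting)
           ~~~~~~~~~~~~~~~^^^^^^^^^^^^^^^^^^^^^^^^^^^^^^^^^^^^^^^
ValueError: all the input arrays must have same number of dimensions, but the array at index 0 has 2 dimension(s) and the array at index 1 has 3 dimension(s)
```

```bash
cat > m.py <<'E'
from fit import *
import sys
C={n:cap(n) for n in("scene","top")}
res={}
def getmask(ls,n,p):
    m=np.zeros((480,640),np.float32);u=proj(C[n],p)[0]
    for l in ls:
        for x in outline_of(l,n):
            b=x["box"]
            if np.hypot((b[0]+b[2])/2-u[0],(b[1]+b[3])/2-u[1])<20: print(l,n,x["score"],x["mask"].sum());m=np.maximum(m,x["mask"]);break
    return m
for l,ls,M,x0 in(("bottle",("bottle_center","cap_center"),BOT,(.569,-.187)),("holder",("holder_floor",),HOL,(.58,.206))):
    mk={n:getmask(ls,n,[*x0,.06 if l=="bottle" else .02]) for n in C}
    mk={n:m for n,m in mk.items() if m.sum()>0}
    res[l]=(M,fit(M,C,mk,x0).x)
rows=[]
for n,boxes in(("top",((385,230),(185,220))),("scene",((372,190),(235,270)))):
    im=cv2.resize(C[n]["image"],None,fx=6,fy=6,interpolation=cv2.INTER_CUBIC)
    for M,(x,y,a) in res.values():
        R=np.array([[np.cos(a),-np.sin(a),0],[np.sin(a),np.cos(a),0],[0,0,1]])
        for P in M:
            q=proj(C[n],P@R.T+[x,y,0]);cv2.polylines(im,[cv2.convexHull(((q+.5)*6).astype(np.float32)).astype(np.int32)],True,(0,0,255),1)
    rows.append(np.hstack([im[v*6:v*6+390,u*6:u*6+390] for u,v in boxes]))
cv2.imwrite("pics/ov.png",cv2.resize(np.vstack(rows),(600,600)))
E
python3 m.py
```

```text
bottle_center scene 0.95 599
cap_center scene 0.79 300
bottle_center top 0.9 364
cap_center top 0.97 460
[ 0.5705 -0.1866 -0.5464] -31.3 0.246
[ 0.5703 -0.1865  0.6445] 36.9 0.354
[ 0.5699 -0.1866  0.6444] 36.9 0.354
[ 0.5703 -0.1862  1.008 ] 57.8 0.247
[ 0.5705 -0.1864  1.0412] 59.7 0.248
[ 0.5706 -0.1868  1.0245] 58.7 0.246
[ 0.5705 -0.1866  1.0236] 58.6 0.246
[ 0.5703 -0.1865  2.2153] 126.9 0.354
[ 0.5699 -0.1866  2.2152] 126.9 0.354
[ 0.5703 -0.1862  2.5782] 147.7 0.247
[ 0.5705 -0.1864  2.612 ] 149.7 0.248
[ 0.5706 -0.1868  2.5953] 148.7 0.246
holder_floor scene 0.91 1539
holder_floor top 0.8 2164
[ 0.5771  0.2045 -0.4045] -23.2 0.129
[ 0.5774  0.2045 -0.4119] -23.6 0.129
[0.5712 0.2069 1.1031] 63.2 0.478
[0.5704 0.206  1.1456] 65.6 0.481
[0.5721 0.2079 1.0926] 62.6 0.48
[0.5706 0.2068 1.1375] 65.2 0.478
[0.5715 0.2075 1.1352] 65.0 0.48
[0.577  0.2041 2.7387] 156.9 0.13
[0.5774 0.2044 2.7345] 156.7 0.128
[0.5775 0.2042 2.7247] 156.1 0.129
[0.5774 0.2046 2.7319] 156.5 0.128
[0.5774 0.2044 2.7356] 156.7 0.127
```

View pics/ov.png

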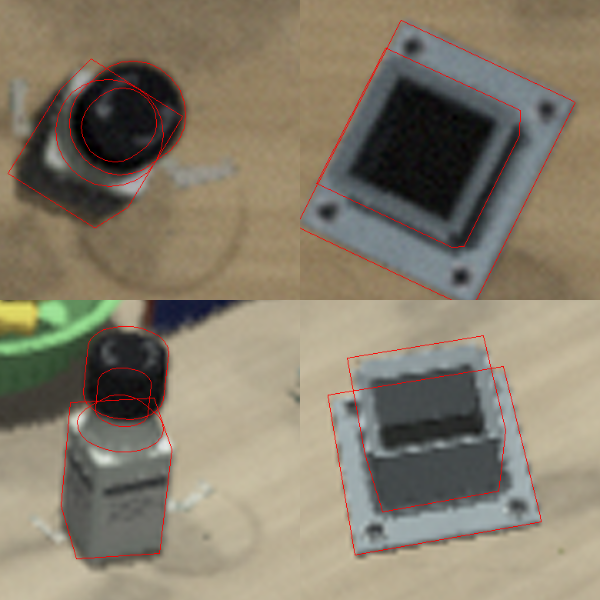

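Both fits match the pictures. The bottle is at (0.5705, -0.1866) with yaw -31.3°, and the holder is at (0.5774, 0.2044) with yaw -23.3°, so the bottle needs a +8° turn. I'll move over the bottle now.

Emit:
{"api": "move_arm", "payload": {
  "targets": [
    [[-5,3.1,0],[0,0,0]],
    [[-10,6.2,0],[0,0,0]],
    [[-15,9.3,0],[0,0,0]],
    [[-20,12.5,0],[0,0,0]],
    [[-25,15.6,0],[0,0,0]]
  ],
  "jaw": 8.7
}}

```text
time_s: 1.92
tcp_pos: [0.4305, -0.3822, 0.2269]
eef_rot: [-180.0, 0.0, -157.5]
contact_force: [0.8, -0.9, 0.4]
gripper_width: 0.0871
gripper_force: 0.0
```

Emit:
{"api": "move_arm", "payload": {
  "targets": [
    [[-5,3.2,0],[0,0,0]],
    [[-10,6.4,0],[0,0,0]],
    [[-15,9.6,0],[0,0,0]],
    [[-20.56,12.82,0],[0,0,0]],
    [[-20.56,12.82,0],[0,0,0]]
  ]
}}

```text
time_s: 2.55
tcp_pos: [0.5726, -0.1834, 0.2263]
eef_rot: [180.0, 0.0, -157.3]
contact_force: [-1.7, -0.1, -0.2]
gripper_width: 0.087
gripper_force: 0.0
```

Emit:
{"api": "move_arm", "payload": {
  "targets": [
    [[0,0,3],[0,0,0]],
    [[0,0,6],[0,0,0]],
    [[0,0,9],[0,0,0]],
    [[0,0,12],[0,0,0]],
    [[0,0,13.5],[0,0,0]]
  ]
}}

```text
time_s: 3.18
tcp_pos: [0.5694, -0.187, 0.0901]
eef_rot: [179.9, -0.1, -157.5]
contact_force: [0.1, 0.9, 0.7]
gripper_width: 0.0868
gripper_force: 0.0
```

```bash
python3 - <<'E'
from h import *
C={n:cap(n) for n in("scene","top")}
s=r.get_state();print(s["tcp_pos"],s["eef_rot"],s["joints"],s["contact_force"],s["time_s"])
a=cv2.resize(C["scene"]["image"][150:280,330:460],(400,400));b=cv2.resize(C["top"]["image"][190:320,345:475],(400,400))
cv2.imwrite("pics/g.png",np.hstack((a,b)))
E
```

```text
[ 0.56937804 -0.1869298   0.0902028 ] [ 1.79933342e+02 -1.43923789e-01 -1.57525481e+02] [ 4.85504095e-01  2.04789487e+01 -1.88969833e+01 -1.02227475e-02
 -5.07824813e+01 -6.80045941e+01] [-0.25665338  0.46934472  0.43109156] 3.275
```

View pics/g.png

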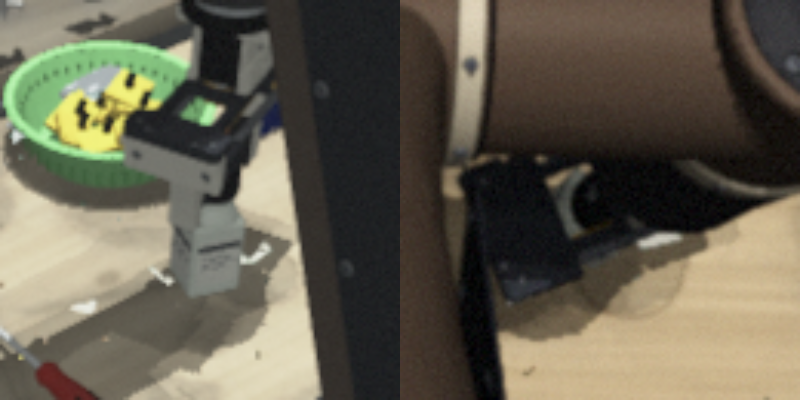

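The fingers straddle the cap, with the bottle body visible under the gripper and no contact force. Closing.

Emit:
{"api": "move_arm", "payload": {
  "targets": [
    [[0,0,0],[0,0,0]],
    [[0,0,0],[0,0,0]],
    [[0,0,0],[0,0,0]],
    [[0,0,0],[0,0,0]],
    [[0,0,0],[0,0,0]]
  ],
  "jaw": 3.5,
  "squeeze": 40
}}

```text
time_s: 3.9
tcp_pos: [0.5705, -0.1866, 0.0917]
eef_rot: [-180.0, 0.0, -157.5]
contact_force: [0.4, -0.1, 0.6]
gripper_width: 0.0427
gripper_force: 0.0
```

Emit:
{"api": "move_arm", "payload": {
  "targets": [
    [[0,0,0],[0,0,0]],
    [[0,0,0],[0,0,0]],
    [[0,0,0],[0,0,0]]
  ]
}}

```text
time_s: 4.28
tcp_pos: [0.5705, -0.1866, 0.0917]
eef_rot: [-180.0, 0.0, -157.5]
contact_force: [-0.6, 0.6, 2.2]
gripper_width: 0.0412
gripper_force: 40.0
```

Emit:
{"api": "move_arm", "payload": {
  "targets": [
    [[0,0,-1],[0,0,0]],
    [[0,0,-3],[0,0,0]],
    [[0,0,-5.5],[0,0,0]],
    [[0,0,-8],[0,0,0]],
    [[0,0,-8],[0,0,0]]
  ]
}}

```text
time_s: 4.9
tcp_pos: [0.5716, -0.1868, 0.1737]
eef_rot: [-179.9, 0.2, -157.5]
contact_force: [0.2, 0.2, -2.9]
gripper_width: 0.0415
gripper_force: 40.0
```

```bash
python3 - <<'E'
from h import *
s=r.get_state();print({k:s[k] for k in("time_s","tcp_pos","eef_rot","contact_force","moment","gripper_width","gripper_force")})
R=cv2.Rodrigues(np.array([0,0,0.]))[0]
from scipy.spatial.transform import Rotation as Q
R=Q.from_euler("xyz",s["eef_rot"],degrees=True).as_matrix()
print(100*R.T@(np.array([.5774,.2044,s["tcp_pos"][2]])-s["tcp_pos"]))
E
```

```text
{'time_s': 4.9, 'tcp_pos': array([ 0.57159337, -0.18677707,  0.17370969]), 'eef_rot': array([-179.90098941,    0.19414735, -157.48490122]), 'contact_force': array([ 0.19365813,  0.22885204, -2.93655645]), 'moment': array([ 0.04293753, -0.00782131, -0.05554072]), 'gripper_width': 0.041501730040052, 'gripper_force': 39.99935019761324}
[-1.55155362e+01  3.59137887e+01 -9.48643576e-03]
```

Emit:
{"api": "move_arm", "payload": {
  "targets": [
    [[-1.2,2.8,0],[0,0,0]],
    [[-3,7,0],[0,0,0]],
    [[-5,11.5,0],[0,0,0]],
    [[-7,16.1,0],[0,0,0]],
    [[-9,20.7,0],[0,0,0]]
  ]
}}

```text
time_s: 5.52
tcp_pos: [0.5735, 0.0404, 0.1704]
eef_rot: [180.0, -0.1, -157.5]
contact_force: [1.8, 0.8, -2.5]
gripper_width: 0.0414
gripper_force: 40.0
```

Emit:
{"api": "move_arm", "payload": {
  "targets": [
    [[-2,4.6,0],[0,0,-0.03]],
    [[-4,9.2,0],[0,0,-0.07]],
    [[-5.5,12.6,0],[0,0,-0.11]],
    [[-6.3,14.5,0],[0,0,-0.14]],
    [[-6.6,15.16,0],[0,0,-0.14]]
  ]
}}

```text
time_s: 6.15
tcp_pos: [0.5768, 0.205, 0.1706]
eef_rot: [180.0, -0.1, -149.4]
contact_force: [0.7, -0.8, -3.8]
gripper_width: 0.0412
gripper_force: 40.0
```

Emit:
{"api": "move_arm", "payload": {
  "targets": [
    [[0,0,0],[0,0,0]],
    [[0,0,0],[0,0,0]]
  ]
}}

```text
time_s: 6.4
tcp_pos: [0.5773, 0.2033, 0.1715]
eef_rot: [-180.0, -0.0, -149.6]
contact_force: [-0.1, 0.2, -2.0]
gripper_width: 0.0414
gripper_force: 40.0
```

```bash
cat > look.py <<'E'
from fit import *
import sys
C={n:cap(n) for n in("scene","top")}
s=r.get_state();print(np.round(s["tcp_pos"],4),np.round(s["eef_rot"],2),np.round(s["contact_force"],1),np.round(s["moment"],2),s["time_s"])
rows=[]
for n in C:
    u,v=proj(C[n],[.577,.204,.08])[0].astype(int)
    im=C[n]["image"][max(v-65,0):v+65,max(u-65,0):u+65]
    rows.append(cv2.resize(im,(400,400),interpolation=cv2.INTER_CUBIC))
    for l in("bottle_center","cap_center","holder_floor"):
        p=pinpoint(l,n);print(n,l,[(np.round(x["location"]),x["score"]) for x in p[:1]])
cv2.imwrite("pics/"+sys.argv[1],np.hstack(rows))
E
python3 look.py over.png
```

```text
[0.5774 0.2034 0.1717] [-180.      0.   -149.55] [-0.6 -0.2 -2.7] [0.   0.   0.02] 6.5
scene bottle_center [(array([265., 261.]), 0.74)]
scene cap_center [(array([240., 259.]), 0.59)]
scene holder_floor [(array([302., 258.]), 0.86)]
top bottle_center [(array([247., 204.]), 0.86)]
top cap_center [(array([237., 199.]), 0.66)]
top holder_floor [(array([256., 214.]), 0.89)]
```

View pics/over.png

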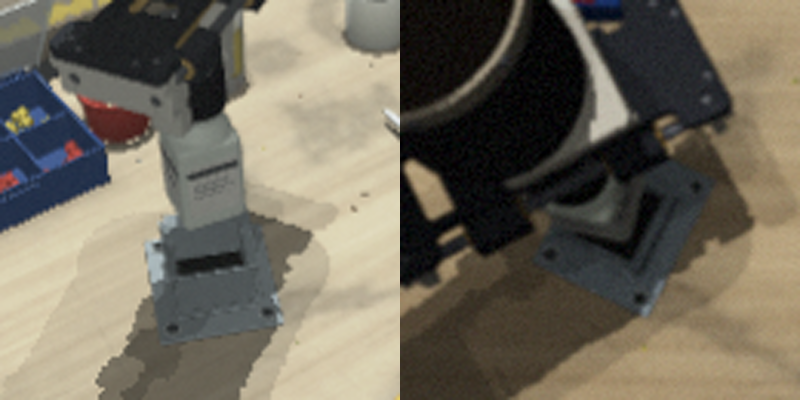

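The bottle hangs upright over the socket and is aligned with it. Lowering in steps while watching the force.

Emit:
{"api": "move_arm", "payload": {
  "targets": [
    [[-0.05,0.08,1],[0,0,0]],
    [[-0.05,0.08,2],[0,0,0]],
    [[-0.05,0.08,3],[0,0,0]],
    [[-0.05,0.08,3.5],[0,0,0]],
    [[-0.05,0.08,3.8],[0,0,0]]
  ]
}}

```text
time_s: 7.42
tcp_pos: [0.5773, 0.2053, 0.1331]
eef_rot: [-180.0, -0.0, -149.5]
contact_force: [0.0, -0.0, -2.4]
gripper_width: 0.0414
gripper_force: 40.0
```

Emit:
{"api": "move_arm", "payload": {
  "targets": [
    [[0,0,0.2],[0,0,0]],
    [[0,0,0.4],[0,0,0]],
    [[0,0,0.6],[0,0,0]],
    [[0,0,0.8],[0,0,0]],
    [[0,0,0.8],[0,0,0]]
  ]
}}

```text
time_s: 8.05
tcp_pos: [0.5784, 0.2054, 0.1274]
eef_rot: [-180.0, 0.2, -149.4]
contact_force: [-1.2, -2.2, 8.8]
gripper_width: 0.0416
gripper_force: 40.0
```

Emit:
{"api": "move_arm", "payload": {
  "targets": [
    [[0,0,-0.4],[0,0,0]],
    [[0.18,-0.1,-0.4],[0,0,0]],
    [[0.18,-0.1,-0.2],[0,0,0]],
    [[0.18,-0.1,0],[0,0,0]],
    [[0.18,-0.1,0.1],[0,0,0]]
  ]
}}

```text
time_s: 8.68
tcp_pos: [0.5777, 0.2043, 0.1262]
eef_rot: [-180.0, 0.2, -149.4]
contact_force: [-0.5, 0.5, 8.8]
gripper_width: 0.0409
gripper_force: 40.0
```

Emit:
{"api": "move_arm", "payload": {
  "targets": [
    [[0,0,0],[0,0,0]],
    [[0,0,0],[0,0,0]]
  ]
}}

```text
time_s: 8.93
tcp_pos: [0.5777, 0.2044, 0.1263]
eef_rot: [-180.0, 0.2, -149.4]
contact_force: [-0.4, 1.2, 9.5]
gripper_width: 0.0414
gripper_force: 40.0
```

```bash
python3 - <<'E'
from h import *
s=r.get_state();print({k:np.round(s[k],3) for k in("time_s","tcp_pos","eef_rot","contact_force","moment")})
E
```

```text
{'time_s': np.float64(8.925), 'tcp_pos': array([0.578, 0.204, 0.126]), 'eef_rot': array([-179.984,    0.232, -149.434]), 'contact_force': array([-0.422,  1.188,  9.477]), 'moment': array([ 0.223,  0.244, -0.006])}
```

Emit:
{"api": "move_arm", "payload": {
  "targets": [
    [[0,0,-0.6],[0,0,0]],
    [[-0.04,-0.16,-0.6],[0,0,0]],
    [[-0.04,-0.16,-0.3],[0,0,0]],
    [[-0.04,-0.16,0],[0,0,0]],
    [[-0.04,-0.16,0],[0,0,0]]
  ]
}}

```text
time_s: 9.55
tcp_pos: [0.5788, 0.2032, 0.1256]
eef_rot: [-180.0, 0.2, -149.4]
contact_force: [-0.7, 2.1, 10.1]
gripper_width: 0.0416
gripper_force: 40.0
```

```bash
cat > st.py <<'E'
from h import *
s=r.get_state();print({k:np.round(s[k],4).tolist() for k in("time_s","tcp_pos","eef_rot","contact_force","moment")})
E
python3 st.py; python3 look.py c.png
```

```text
{'time_s': 9.55, 'tcp_pos': [0.5788, 0.2032, 0.1256], 'eef_rot': [-179.9913, 0.1922, -149.4397], 'contact_force': [-0.6609, 2.0626, 10.072], 'moment': [0.7582, 0.1226, -0.0142]}
[0.5788 0.2033 0.1258] [-179.99    0.2  -149.44] [-0.5  1.8 10.1] [ 0.74  0.16 -0.01] 9.65
scene bottle_center [(array([279., 259.]), 0.94)]
scene cap_center [(array([254., 259.]), 0.55)]
scene holder_floor [(array([304., 262.]), 0.6)]
top bottle_center [(array([249., 210.]), 0.63)]
top cap_center [(array([239., 204.]), 0.69)]
top holder_floor [(array([254., 214.]), 0.61)]
```

View pics/c.png

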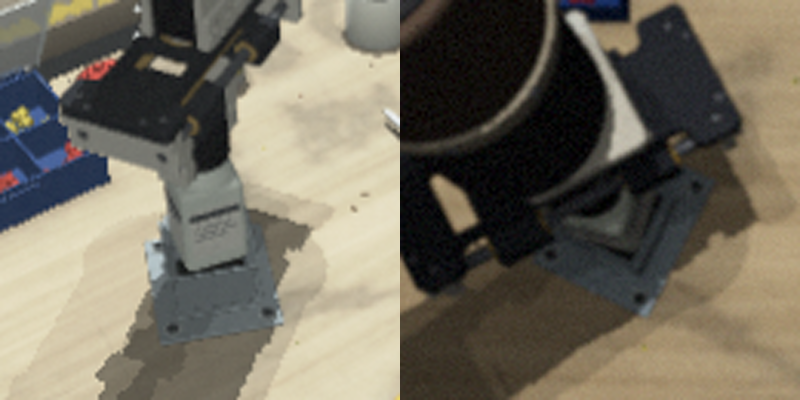

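```bash
cat > ov.py <<'E'
from fit import *
import sys
C={n:cap(n) for n in("scene","top")}
s=r.get_state();x,y=s["tcp_pos"][:2]
zb=float(sys.argv[2]);tiles=[]
def Rz(a):a=np.deg2rad(a);return np.array([[np.cos(a),-np.sin(a),0],[np.sin(a),np.cos(a),0],[0,0,1]])
o=[0,1,3,2]
for n,f in(("scene",8),("top",8)):
    u,v=proj(C[n],[.577,.204,.05])[0].astype(int)
    im=cv2.resize(C[n]["image"],None,fx=f,fy=f,interpolation=cv2.INTER_CUBIC)
    im=cv2.convertScaleAbs(im,alpha=1.6)
    def dr(P,c):cv2.polylines(im,[((proj(C[n],P)+.5)*f).astype(np.int32)],True,c,1)
    for Z in(zb,zb+.072):dr(sq(.046,.046,Z)[o]@Rz(-23.3).T+[x,y,0],(0,0,255))
    for P in sq(.046,.046,0):dr(np.array([P+[0,0,zb],P+[0,0,zb+.072]])@Rz(-23.3).T+[x,y,0],(0,0,255))
    H=[.5774,.2044,0]
    dr(sq(.104,.088,.004)[o]@Rz(-23.3).T+H,(0,255,0));dr(sq(.066,.066,.045)[o]@Rz(-23.3).T+H,(0,255,0));dr(sq(.05,.05,.037)[o]@Rz(-23.3).T+H,(255,255,0))
    tiles.append(cv2.resize(im[v*f-280:v*f+280,u*f-200:u*f+200],(400,560)) )
cv2.imwrite("pics/"+sys.argv[1],np.hstack(tiles))
E
python3 ov.py o2.png 0.039
```

```text
(no output)
```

View pics/o2.png

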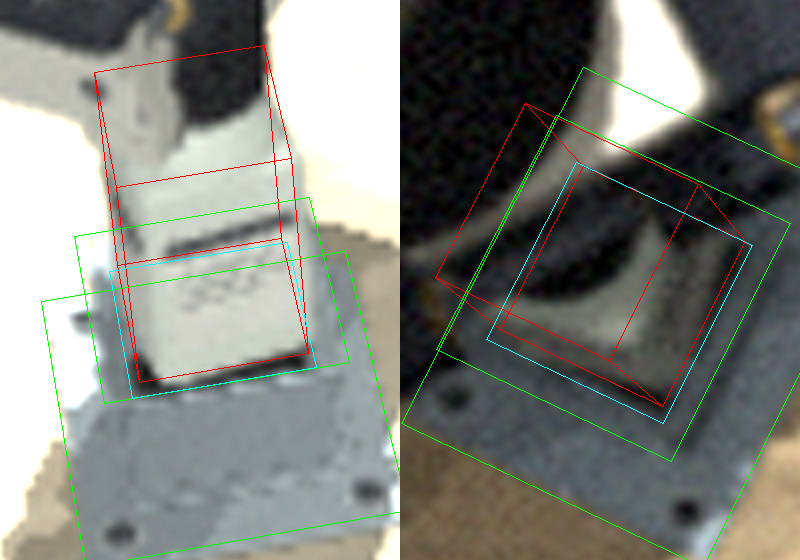

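The overlay shows a dark gap on the robot side of the socket, so the bottle sits too far in +x. The lateral forces agree (Fx always negative, Fy changing sign near y=0.2048). Correcting by that much.

Emit:
{"api": "move_arm", "payload": {
  "targets": [
    [[0,0,-0.7],[0,0,0]],
    [[0.12,0.25,-0.7],[0,0,0]],
    [[0.12,0.25,-0.4],[0,0,0]],
    [[0.12,0.25,-0.1],[0,0,0]],
    [[0.12,0.25,0],[0,0,0]]
  ]
}}

```text
time_s: 10.68
tcp_pos: [0.5767, 0.2042, 0.1256]
eef_rot: [-179.9, 0.2, -149.4]
contact_force: [3.5, -0.7, 10.6]
gripper_width: 0.0418
gripper_force: 40.0
```

```bash
python3 st.py
```

```text
{'time_s': 10.675, 'tcp_pos': [0.5767, 0.2042, 0.1256], 'eef_rot': [-179.9346, 0.1786, -149.4302], 'contact_force': [3.511, -0.6768, 10.6082], 'moment': [-0.2174, -0.9955, -0.0613]}
```

The bottle's label stripe and bottom edge look rotated against the model. I'll measure the yaw from them.

```bash
python3 - <<'E'
from h import *
C=cap("scene")
u,v=proj(C,[.577,.204,.05])[0].astype(int)
def P(X,Y,z):return atz(C,(v*8-280+Y)/8-.5,(u*8-200+X)/8-.5,z)
for a,b,z in(((158,385),(312,350),.039),((165,245),(290,215),.085),((172,250),(280,222),.085)):
    d=P(*b,z)-P(*a,z);print(np.rad2deg(np.arctan2(d[1],d[0])),np.linalg.norm(d),P(*a,z),P(*b,z))
# automatic: stripe dark pixels on the bottle now
im=C["image"];g=cv2.cvtColor(im,cv2.COLOR_BGR2GRAY)
m=outline_of("bottle_center","scene")[0]["mask"]
print(g[m].min(),np.percentile(g[m],[10,30,50,70]))
ys,xs=np.where(m);print(ys.min(),ys.max(),xs.min(),xs.max())
for y in range(ys.min(),ys.max()+1,1):print(y,' '.join(f"{t:3d}" for t in g[y,xs.min()-2:xs.max()+3]))
E
```

```text
-108.77103236021857 0.042636126139462764 [0.56287862 0.23010145 0.039     ] [0.54915886 0.18973305 0.039     ]
-107.16540280115582 0.03412233537249237 [0.56510236 0.22228824 0.085     ] [0.55503179 0.18968583 0.085     ]
-105.70493808806648 0.02963964189809799 [0.56236841 0.22179068 0.085     ] [0.55434545 0.19325753 0.085     ]
50 [101.8 119.  127.  130. ]
267 300 249 274
267 115 113 118 119 120 121 105  99 101 102 100  77  39  26  25  26  26  29  20  45  84 113 118 136 175 200 205 204 204 205
268 117 114 119 120 120 121 103  95 103 101 101  74  41  23  25  23  47  49  76  92 119 125 119 110 125 184 197 198 198 201
269 119 112 116 118 121 120 105 123 113 104 102  79  58  54  68  83  99 101 125 131 129 126 120 114 111 160 186 187 192 197
270 125 118 119 120 120 128 114 115 112 102 100  87  92 106 120 137 139 136 136 133 131 127 122 122 117 129 173 184 186 191
271 136 122 118 118 117 137 120 115 112 104 100  87 117 141 144 143 140 140 137 134 132 125 121 124 123 133 166 182 188 192
272 173 130 115 114 120 119 118 117 117 103 108 106 138 145 144 141 139 139 136 134 131 126 126 133 140 
[... 2791 characters left out ...]
 130 130 131 131 129 130 129 130 129 129 127 128 128 128 125 129 126 116  99  92
296 190 127  82  77  80  86  90 108 117 127 128 129 130 131 130 131 129 129 127 126 127 129 128 120 115 114 107  84  89  92
297 186 135  88  77  80  69  57  95 116 127 127 127 131 130 127 127 127 127 127 126 119 116 113  86  60  43  40  67  90  92
298 164 111  82  76  76  45  32  56 108 128 129 128 128 126 128 127 127 117 118 111  76  54  33  28  25  27  25  64  81  96
299 148 102  78  76  76  48  28  26  95 126 129 130 128 122 116 116 105  70  52  36  25  39  43  56  76  73  66  80  88 102
300 168 115  85  77  75  53  31  29  51 111 120 119 113  87  63  47  38  48  65  66  64  73  74  90 121 117 108 102  92  84
```

The bottle is at yaw ≈ -17°, about 6° too far round, while the position is right. Lift, turn back 6°, and go in.

Emit:
{"api": "move_arm", "payload": {
  "targets": [
    [[0,0,-0.8],[0,0,0]],
    [[-0.04,-0.03,-0.8],[0,0,0.1]],
    [[-0.04,-0.03,-0.4],[0,0,0.1]],
    [[-0.04,-0.03,-0.1],[0,0,0.1]],
    [[-0.04,-0.03,0.1],[0,0,0.1]]
  ]
}}

```text
time_s: 11.4
tcp_pos: [0.5768, 0.204, 0.1243]
eef_rot: [-180.0, 0.1, -155.0]
contact_force: [1.8, -0.8, 10.6]
gripper_width: 0.0416
gripper_force: 40.0
```

```bash
python3 st.py
```

```text
{'time_s': 11.4, 'tcp_pos': [0.5768, 0.204, 0.1243], 'eef_rot': [-179.9553, 0.13, -155.0301], 'contact_force': [1.8115, -0.7939, 10.5943], 'moment': [-0.3239, -0.4327, -0.0382]}
```

Emit:
{"api": "move_arm", "payload": {
  "targets": [
    [[0,0,-0.6],[0,0,0]],
    [[-0.08,-0.07,-0.6],[0,0,0]],
    [[-0.08,-0.07,-0.3],[0,0,0]],
    [[-0.08,-0.07,0],[0,0,0]],
    [[-0.08,-0.07,0],[0,0,0]]
  ]
}}

```text
time_s: 12.02
tcp_pos: [0.5758, 0.2033, 0.122]
eef_rot: [180.0, -0.1, -155.2]
contact_force: [1.3, 0.6, -3.2]
gripper_width: 0.0415
gripper_force: 40.0
```

```bash
python3 st.py; sed -i 's/^zb=/YB=float(sys.argv[3]);zb=/;s/zb+.072):dr(sq(.046,.046,Z)\[o\]@Rz(-23.3)/zb+.072):dr(sq(.046,.046,Z)[o]@Rz(YB)/;s/zb+.072\]\])@Rz(-23.3)/zb+.072]])@Rz(YB)/' ov.py; python3 ov.py o3.png 0.039 -23.3
```

```text
{'time_s': 12.025, 'tcp_pos': [0.5758, 0.2033, 0.122], 'eef_rot': [179.9902, -0.1303, -155.1972], 'contact_force': [1.3067, 0.5572, -3.233], 'moment': [0.4497, -0.4714, -0.0425]}
```

View pics/o3.png

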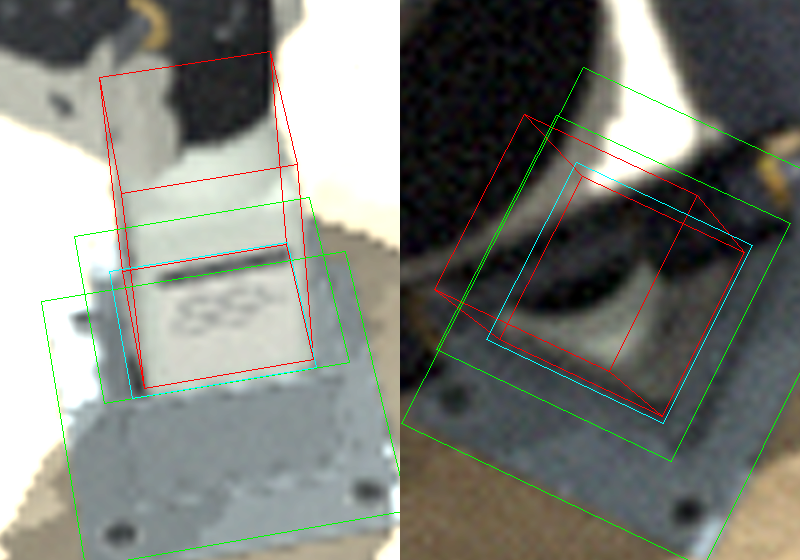

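Now it's in the throat (force back to hanging weight, bottom edge below the lip). Continuing down.

Emit:
{"api": "move_arm", "payload": {
  "targets": [
    [[0,0,0.4],[0,0,0]],
    [[0,0,0.8],[0,0,0]],
    [[0,0,1.2],[0,0,0]],
    [[0,0,1.6],[0,0,0]],
    [[0,0,2],[0,0,0]]
  ]
}}

```text
time_s: 12.75
tcp_pos: [0.5767, 0.2036, 0.1033]
eef_rot: [180.0, -0.0, -155.2]
contact_force: [0.9, 1.1, -2.3]
gripper_width: 0.0415
gripper_force: 40.0
```

```bash
python3 st.py
```

```text
{'time_s': 12.75, 'tcp_pos': [0.5767, 0.2036, 0.1033], 'eef_rot': [179.9993, -0.0008, -155.2018], 'contact_force': [0.9417, 1.0829, -2.3358], 'moment': [0.3574, -0.2674, 0.031]}
```

Emit:
{"api": "move_arm", "payload": {
  "targets": [
    [[0,0,0.3],[0,0,0]],
    [[0,0,0.5],[0,0,0]],
    [[0,0,0.7],[0,0,0]],
    [[0,0,0.8],[0,0,0]],
    [[0,0,0.8],[0,0,0]]
  ],
  "squeeze": 50
}}

```text
time_s: 13.38
tcp_pos: [0.5774, 0.204, 0.0967]
eef_rot: [-180.0, 0.1, -155.2]
contact_force: [-0.4, 1.5, 4.9]
gripper_width: 0.0417
gripper_force: 50.0
```

```bash
python3 st.py
```

```text
{'time_s': 13.375, 'tcp_pos': [0.5774, 0.204, 0.0967], 'eef_rot': [-179.9941, 0.1107, -155.1714], 'contact_force': [-0.4332, 1.539, 4.8798], 'moment': [0.3796, 0.1616, -0.0188]}
```

The floor is at the expected height (TCP 0.0967, 4.9 N). Pressing the cap.

Emit:
{"api": "move_arm", "payload": {
  "targets": [
    [[0,0,0.2],[0,0,0]],
    [[0,0,0.4],[0,0,0]],
    [[0,0,0.6],[0,0,0]],
    [[0,0,0.8],[0,0,0]],
    [[0,0,0.9],[0,0,0]]
  ]
}}

```text
time_s: 14.0
tcp_pos: [0.5777, 0.2041, 0.0887]
eef_rot: [-180.0, 0.2, -155.1]
contact_force: [-3.7, 0.4, 13.1]
gripper_width: 0.0411
gripper_force: 50.0
```

Emit:
{"api": "move_arm", "payload": {
  "targets": [
    [[0,0,0],[0,0,0]]
  ]
}}

```text
time_s: 14.12
tcp_pos: [0.5777, 0.2042, 0.0888]
eef_rot: [-180.0, 0.2, -155.1]
contact_force: [-2.4, 0.9, 12.7]
gripper_width: 0.0417
gripper_force: 50.0
```

```bash
python3 st.py
```

```text
{'time_s': 14.125, 'tcp_pos': [0.5777, 0.2042, 0.0888], 'eef_rot': [-179.9915, 0.1707, -155.1482], 'contact_force': [-2.4115, 0.9141, 12.7419], 'moment': [0.318, 1.1232, -0.0355]}
```

Emit:
{"api": "move_arm", "payload": {
  "targets": [
    [[0,0,0],[0,0,-0.12]],
    [[0,0,0],[0,0,-0.24]],
    [[0,0,0],[0,0,-0.36]],
    [[0,0,0],[0,0,-0.48]],
    [[0,0,0],[0,0,-0.6]]
  ],
  "squeeze": 60
}}

```text
time_s: 14.75
tcp_pos: [0.5785, 0.2042, 0.0892]
eef_rot: [-179.8, 0.2, -120.5]
contact_force: [0.1, -0.1, 10.8]
gripper_width: 0.0411
gripper_force: 60.0
```

```bash
python3 st.py
```

```text
{'time_s': 14.75, 'tcp_pos': [0.5785, 0.2042, 0.0892], 'eef_rot': [-179.8321, 0.194, -120.5337], 'contact_force': [0.0862, -0.1476, 10.832], 'moment': [0.0752, 0.2202, -0.0798]}
```

Emit:
{"api": "move_arm", "payload": {
  "targets": [
    [[0,0,0.05],[0,0,-0.12]],
    [[0,0,0.05],[0,0,-0.24]],
    [[0,0,0.05],[0,0,-0.36]],
    [[0,0,0.05],[0,0,-0.48]],
    [[0,0,0.05],[0,0,-0.57]]
  ]
}}

```text
time_s: 15.38
tcp_pos: [0.5785, 0.2042, 0.0887]
eef_rot: [-179.8, 0.1, -87.9]
contact_force: [-1.4, 0.1, 12.2]
gripper_width: 0.0409
gripper_force: 60.0
```

```bash
python3 st.py
```

```text
{'time_s': 15.375, 'tcp_pos': [0.5785, 0.2042, 0.0887], 'eef_rot': [-179.7543, 0.0726, -87.914], 'contact_force': [-1.3514, 0.141, 12.2024], 'moment': [-0.0017, 0.2875, -0.0307]}
```

Emit:
{"api": "move_arm", "payload": {
  "targets": [
    [[0,0,-0.3],[0,0,0]],
    [[0,0,-0.7],[0,0,0]],
    [[0,0,-1.1],[0,0,0]],
    [[0,0,-1.5],[0,0,0]],
    [[0,0,-1.9],[0,0,0]]
  ]
}}

```text
time_s: 16.0
tcp_pos: [0.5763, 0.2033, 0.1049]
eef_rot: [180.0, -0.0, -88.2]
contact_force: [0.9, 0.6, -0.5]
gripper_width: 0.0411
gripper_force: 60.0
```

```bash
python3 st.py
```

```text
{'time_s': 16.0, 'tcp_pos': [0.5763, 0.2033, 0.1049], 'eef_rot': [179.9528, -0.0211, -88.1746], 'contact_force': [0.9026, 0.5687, -0.5219], 'moment': [0.1785, -0.0316, -0.0051]}
```

Emit:
{"api": "move_arm", "payload": {
  "targets": [
    [[0,0,-0.8],[0,0,0]],
    [[0,0,-1.7],[0,0,0]],
    [[0,0,-2.6],[0,0,0]],
    [[0,0,-3.4],[0,0,0]],
    [[0,0,-3.8],[0,0,0]]
  ]
}}

```text
time_s: 16.62
tcp_pos: [0.5768, 0.2037, 0.1438]
eef_rot: [-180.0, 0.0, -88.2]
contact_force: [-0.1, 0.4, -0.2]
gripper_width: 0.0414
gripper_force: 60.0
```

Emit:
{"api": "move_arm", "payload": {
  "targets": [
    [[0,0,0],[0,0,0]],
    [[0,0,0],[0,0,0]]
  ]
}}

```text
time_s: 16.88
tcp_pos: [0.5765, 0.2035, 0.1428]
eef_rot: [180.0, -0.0, -88.2]
contact_force: [-0.9, -1.0, -0.0]
gripper_width: 0.0412
gripper_force: 60.0
```

```bash
python3 st.py; python3 look.py end.png
```

```text
{'time_s': 16.875, 'tcp_pos': [0.5765, 0.2035, 0.1428], 'eef_rot': [179.9721, -0.0112, -88.1683], 'contact_force': [-0.8646, -0.9649, -0.0151], 'moment': [0.0139, 0.1642, 0.0197]}
[0.5765 0.2034 0.1427] [ 1.7997e+02 -2.0000e-02 -8.8170e+01] [-0.9  0.6 -0.6] [ 0.02  0.12 -0.01] 16.975
scene bottle_center [(array([291., 263.]), 0.84)]
scene cap_center [(array([252., 257.]), 0.43)]
scene holder_floor [(array([300., 261.]), 0.8)]
top bottle_center [(array([253., 209.]), 0.77)]
top cap_center [(array([240., 200.]), 0.54)]
top holder_floor [(array([251., 212.]), 0.87)]
```

View pics/end.png

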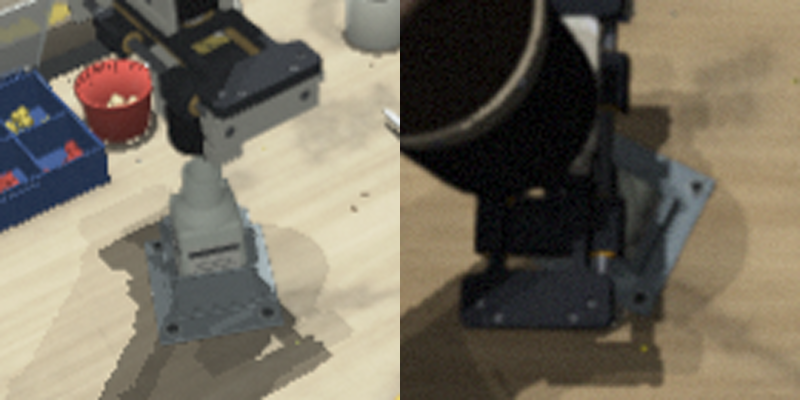

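The picture shows the bottle seated in the holder with its neck bare (left tile, about (200, 180)), and the cap held about 3 cm above it. Handing in.

```bash
python3 -c "
from plant import r
print(r.close_job())"
```

```text
the job is handed in; nothing more can be done
None
```

I handed the job in at about 17 s: the bottle is upright on the socket floor, and its unlocked cap is in the gripper about 3 cm above the open neck; the hand-in returned no verdict.

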